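# Put the ratchet wrench away in the bench drawer

### The job

Take hold of the handle of the red bench cabinet's drawer, under the push rail, and pull the drawer out all the way to its stop. Then lay the ratchet wrench from the bench down on the floor of the drawer, not dropping it, and leave it there with the drawer wide open. Leave the tape measure and the steel socket where they are.

Things in the scene. Friction and masses are not known exactly. Their poses are not given: they have to be found in the camera images.
- cabinet: Fixed bench cabinet, aluminium frame with red panels, 240 deep (its x) x 260 wide (its y) x 160 high (mm). Origin: middle of the front lower edge of its frame, on the bench; its front looks along its -x. One drawer with a red front 73 high.
- rail_mid (a point): Middle of the axis of the fixed level push rail, a bare aluminium tube of diameter 24 and length 260 along the cabinet's y, on black brackets at y = +-118. It runs over the drawer handle (underside 89 above the shut handle's centre, near edge 16 behind its centre): a gripper pointing straight down cannot reach the shut handle; tilt it to reach forward and down under the rail.
- drawer_handle (a point): Black upright D-shaped handle on the middle of the drawer front; moves with the drawer. Origin: centre of its upright grip bar, which is 14 deep (x), 16 wide (y), 64 high (z), 42 out from the drawer front and at bench height 114; two arms at z = +-26 join it to the front. Its axes are the cabinet's; the drawer opens along its -x.
- drawer (a joint): How far the drawer is out, in m: 0 shut, 0.18 at its stop. Sliding needs about 2 N.
- drawer_in (a point): Point on the drawer's inner floor, mid-width, moves with the drawer, axes as the cabinet's. Inside: x from -64 to +144, y from -107 to +107; walls 6 thick and 52 high above this floor; the front panel's top is 65 above it; the floor is 80 above the bench. With the drawer at its stop the part from x = -64 to about x = +69 lies clear of the rail, seen from above.
- ratchet: Loose ratchet wrench, 170 long, 350 g, lying flat on the bench: black square handle 22 wide and 22 high from x = -85 to x = +10, thin steel neck, round steel head of diameter 34 and height 22 at x = +68 with a 10 mm square drive stub on its top. Origin: on its underside, x towards the head, z up.
- ratchet_grip (a point): On the ratchet near its centre of mass, on the black handle at x = -10, mid height (11 above its underside); handle 22 wide along y here. Good place to grip.
- ratchet_head (a point): Centre of the ratchet's head, at x = +68, 11 above its underside.
- ratchet_tail (a point): In the ratchet's handle 5 mm from its end, at x = -80, 11 above its underside.
- tape_measure: Bystander: black and grey tape measure, 66 x 36 x 60 high, standing on the bench. Origin: centre of its underside. It and the ratchet lie to the left and right of the cabinet, either way round.
- socket: Bystander: dark steel impact socket, diameter 40, 60 high, standing upright on the bench to the left of the cabinet. Origin: centre of its underside.
There are look-alikes about, which are no part of the job. Of the things like the ratchet, leave any that is blue or turquoise; of the rest the larger one is meant.

How it is judged (in metres and radians):
On the way:
1. the drawer is drawn out at least 140 mm, the fingers on its handle (value of joint drawer above 0.14 m and (contact force between the fingers and drawer_c6 above 0.3 N or contact force between the fingers and drawer_c7 above 0.3 N or contact force between the fingers and drawer_c8 above 0.3 N)), for 0.05 s.
At the end, for the whole second after the job is handed in: The drawer is at least 130 mm out, the ratchet lies wholly inside it (head and tail points within the walls and less than 40 mm above the drawer's floor), released and at rest (value of joint drawer above 0.13 m and x of ratchet_head in the frame of drawer_in between -0.07 and 0.15 m and y of ratchet_head in the frame of drawer_in between -0.115 and 0.115 m and z of ratchet_head in the frame of drawer_in between -0.005 and 0.04 m and x of ratchet_tail in the frame of drawer_in between -0.07 and 0.15 m and y of ratchet_tail in the frame of drawer_in between -0.115 and 0.115 m and z of ratchet_tail in the frame of drawer_in between -0.005 and 0.04 m and linear speed of ratchet below 0.03 m/s and contact force between the fingers and ratchet below 0.1 N); the robot touches nothing.
It fails at once if the ratchet is dropped into the drawer (faster than 0.8 m/s inside it) (x of ratchet_grip in the frame of drawer_in between -0.07 and 0.15 m and y of ratchet_grip in the frame of drawer_in between -0.115 and 0.115 m and z of ratchet_grip in the frame of drawer_in between -0.005 and 0.06 m and linear speed of ratchet above 0.8 m/s).
It fails at once if the tape measure is moved more than 40 mm (distance of tape_measure from where it was at the start of the episode above 0.04 m).
It fails at once if the socket is moved more than 40 mm (distance of socket from where it was at the start of the episode above 0.04 m).
It also fails if it takes over 64 s, if anything falls off the work surface, if the arm or the gripper's body presses on something with over 40 N, if the wrist force passes 120 N, or if a joint passes its speed limit or range.

### The arm

A 6-joint arm with a two-finger parallel gripper is mounted at the origin on the work surface. World frame = base frame: x ahead of the robot, y to its left, z up, the work surface at z = 0. Lengths are in mm, angles in degrees, forces in N, time in s.
With the tool pointing down it reaches from about 350 to 950 mm from the base axis. Payload 17.4 kg.
Tool frame: the origin (TCP) lies at the very end of the fingers, on their centre line; the grasp point (between the pads) lies 19 mm behind it; z points along the fingers, y is the line along which they close (so a half turn about z gives the same grasp; the last joint's range is limited). The gripper opens to 93 mm and grips with 3 to 60 N. Pads are 15 mm wide; open, the fingers measure 128 mm over their backs; the gripper's body (75 mm by 188 mm) begins 65 mm behind the grasp point.
Start: joints at [68.938, 6.646, 82.598, -0, 90.757, -2.166], TCP at [218.609, 638.625, 218.646] pointing down, gripper open.
Joint ranges: [-162.19, 162.19], [-47.58, 125.68], [4.15, 143.07], [-65.23, 245.23], [0.69, 171.88], [-170.13, 170.13]. Speed limits (degrees/s): [108.29, 108.29, 127.2, 180, 180, 180].

### API

Orientations are given as a 3x3 rotation matrix whose columns are the frame's x, y, z axes.
In Python, from bench import * gives the robot as it stands.
- The arm moves only by the shell command python3 -m inch 'ROWS' [FORCE]. ROWS is JSON, a list of rows, each an object with "offset": the shift along the world's x, y, z in mm, a list of three; "rot": the turn, a rotation vector about the world's x, y, z in degrees, a list of three; "hand": the finger opening in mm, from 0 to 93. In form: [{"offset": [dx, dy, dz], "rot": [ax, ay, az], "hand": hand}, ...]. A call has 1 to 10 rows; each row shifts and turns the commanded pose from where the row before left it; what a row does not reach is not made up. A row lasts 1/10 s, in which the tool goes at most 50 mm and 8.59 degrees, less where a joint would pass 70% of its speed; a pose out of reach is approached as far as the arm can. A call with a gripper value outside its range is refused whole. The fingers move at their own pace and stop on an object; FORCE is the grip in N (left out, the last holds). Time passes only in rows, so rows that do not move let the fingers close. It gives the time, the measured TCP pose, the force, the opening and the grip force at its end, in the units of the state.
- state(): the state, without advancing time (a new reading comes with each control period).
- read_camera(name): name is "scene" or "side" or "wrist"; returns a dict with "img" (400x640x3 uint8, red, green, blue), "vertical_fov" (degrees; the focal length in pixels is half the picture's height over the tangent of half this angle, whatever the lens; pixels are square), "cx", "cy" (the principal point, pixels), "k1" (the pictures are not rectified: a ray, as slopes to the right and down, at radius r is drawn at 1 + k1 r^2 times it, then the intrinsics apply), "origin" and "attitude" of the camera in the world; the wrist camera has in their place "T_tool_cam" (4x4, takes a point from camera to tool coordinates, whose origin is the TCP and whose axes are the flange's). Camera axes: x right, y up, looking along -z (the intrinsics and any distortion apply to the point x, -y, -z); pixel columns grow to the right and rows downward; lengths in mm; the calibration is good to about 2 mm. A picture is of the moment at which its call begins: read the wrist's pose just before it. There is no depth.
- close_job(): hands the job in; it is judged then, once.
Trained networks look in a picture, given as the dict that the camera call returned (one of the last four; its "shot" number tells which), for a name from the list of things; names that differ only in an ending like _2 or _b are one class to them, and where a whole thing is asked for, a point or a joint stands for the part that bears it (a point fixed in the world has none). Each returns a list of dicts, best first, with "p" (0 to 1); they miss things now and then, are a little off and sometimes report something else, mostly with a low value. They report only what shows in the picture. A call takes as long as a camera call. They do not tell look-alikes from the thing itself.
- recognise(target, picture): "bbox" ([centre column, centre row, width, height] in pixels, round what is visible of it).
- regions_of(target, picture): "region" (400x640 bool, what is visible of it) and "bbox" ([centre column, centre row, width, height] in pixels, round what is visible of it).
The state is a dict: "time": time; "joint_pos": joint angles; "dq": joint speeds; "joint_torque": joint torques, N m; "eef_pos": TCP position; "tool_rot": TCP orientation; "wrist_force": force on the tool from outside, world axes, zero at the start; "ft_torque": the same for the moment, N m; "width": opening from 0.0 (shut) to 1.0 (fully open); "grip_force": force on a finger pad.
Only numpy, scipy, OpenCV 4.12 (cv2) and the standard library are available. Lean on these libraries where they do the work, as an engineer would, in place of code of your own. Each camera call takes 0.05 s, during which the arm holds its last target. There are 200 camera calls.

## Working session

There is one attempt and no reset: what is moved stays moved. The work goes in short steps, Python scripts to look and compute and a shell command to move; the robot and the scene stay as the last step left them, time stands still between calls to the robot, and variables do not carry over. Pictures are saved under pics/ and viewed, at most 10 in all, crops included, and the job is handed in when it is done.

```bash
ls; mkdir -p pics; cat > h.py <<'E'
from bench import *
import numpy as np, cv2
def cam(p, st=None):
    if 'origin' in p: return np.array(p['origin'],float), np.array(p['attitude'],float)
    T=np.array(p['T_tool_cam']); R=np.array(st['tool_rot']); t=np.array(st['eef_pos'])
    return R@T[:3,3]+t, R@T[:3,:3]
def K(p):
    f=p['img'].shape[0]/2/np.tan(np.radians(p['vertical_fov'])/2)
    return np.array([[f,0,p['cx']],[0,f,p['cy']],[0,0,1]])
def ray(p,uv,st=None):
    o,R=cam(p,st)
    s=cv2.undistortPoints(np.array([[uv]],float),K(p),np.array([p['k1'],0,0,0.]))[0,0]
    return o,R@np.array([s[0],-s[1],-1])
def onz(p,uv,z,st=None):
    o,d=ray(p,uv,st); return o+d*(z-o[2])/d[2]
def proj(p,X,st=None):
    o,R=cam(p,st); c=(np.atleast_2d(X)-o)@R*[1,-1,-1]
    return cv2.projectPoints(c,np.zeros(3),np.zeros(3),K(p),np.array([p['k1'],0,0,0.]))[0][:,0]
def tri(rs):
    A=0;b=0
    for o,d in rs:
        d=d/np.linalg.norm(d);M=np.eye(3)-np.outer(d,d);A=A+M;b=b+M@o
    return np.linalg.solve(A,b)
def save(n,im): cv2.imwrite('pics/'+n,np.ascontiguousarray(im[...,::-1]))
E
python3 - <<'E'
from h import *
s=state();print(s['eef_pos'],s['tool_rot'],s['time'])
ps={}
for c in ['scene','side','wrist']:
    p=read_camera(c);ps[c]=p
    o,R=cam(p,s);print(c,o.round(),R[:,2].round(2),p['vertical_fov'],p['k1'])
    for t in ['cabinet','drawer_handle','ratchet','tape_measure','socket']:
        for r in recognise(t,p)[:4]:
            print(c,t,round(r['p'],2),np.round(r['bbox']), onz(p,r['bbox'][:2],{'ratchet':11,'drawer_handle':114}.get(t,30),s).round())
save('a.png',np.vstack([ps['scene']['img'],ps['side']['img']])[:, :])
im=cv2.imread('pics/a.png'); 
save('scene.png',ps['scene']['img']);save('side.png',ps['side']['img'])
E
```

```text
pics
[218.55472679 638.43252785 217.90307262] [[-9.46095303e-01  3.23888113e-01 -4.10343115e-04]
 [ 3.23888370e-01  9.46094714e-01 -1.05662191e-03]
 [ 4.59961757e-05 -1.13257039e-03 -9.99999358e-01]] 0.0
scene [1226.  434.  866.] [0.61 0.44 0.66] 56.36862227540901 -0.033998038884838634
scene cabinet 0.69 [288. 272. 152. 175.] [766.   6.  30.]
scene drawer_handle 0.81 [320. 237.  81.  62.] [671.  45. 114.]
scene ratchet 0.71 [306. 164.  34.  12.] [ 327. -273.   11.]
scene ratchet 0.66 [233. 152.  40.  16.] [ 438. -552.   11.]
scene ratchet 0.51 [256. 174.  21.  32.] [ 486. -383.   11.]
scene ratchet 0.5 [286. 193.  10.  25.] [ 502. -225.   11.]
scene tape_measure 0.75 [453. 256.  17.  28.] [440. 351.  30.]
scene socket 0.58 [397. 295.  24.  25.] [653. 281.  30.]
side [-127. -993.  930.] [-0.48 -0.67  0.56] 54.62984467198885 0.028664750752133532
side cabinet 0.67 [363. 181.  94.  72.] [847.  84.  30.]
side drawer_handle 0.94 [342. 184.  43.  43.] [677.  16. 114.]
side ratchet 0.85 [371. 285.  28.  38.] [ 491. -384.   11.]
side ratchet 0.67 [304. 287.  38.  24.] [ 315. -269.   11.]
side ratchet 0.64 [397. 332.  60.  18.] [ 437. -555.   11.]
side tape_measure 0.73 [251. 182.  16.  21.] [443. 357.  30.]
side socket 0.66 [300. 173.   8.  14.] [661. 302.  30.]
side socket 0.23 [250. 182.  14.  20.] [442. 362.  30.]
wrist [152. 661. 385.] [-0.24  0.08  0.97] 67.18519631983456 -0.016254667275341576
wrist cabinet 0.58 [188. 366.  18.  12.] [404. 375.  30.]
```

View pics/scene.png

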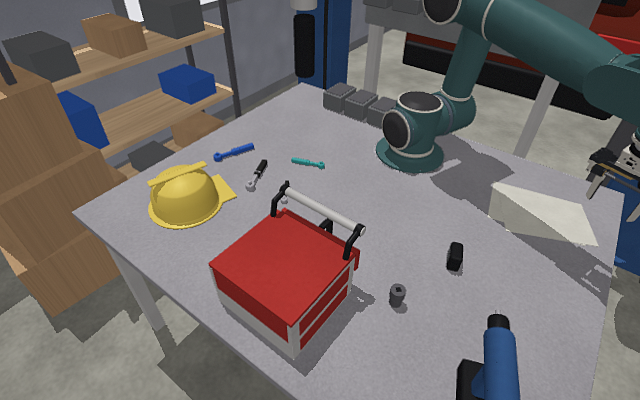

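View pics/side.png

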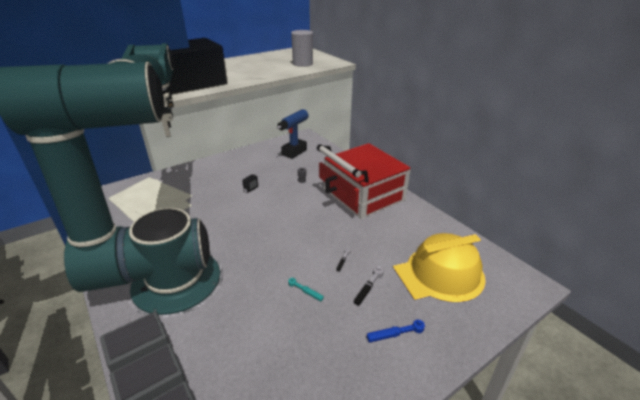

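Four look-alikes: turquoise (306,164), blue (233,152), small black near the handle (side 343,260), and a larger black one (scene 256,174; side 371,285). The larger black one fits: it is not blue or turquoise, and it is the bigger of the two left. I'll confirm this in a crop.

```bash
python3 - <<'E'
from h import *
a=read_camera('scene');b=read_camera('side')
A=cv2.resize(a['img'][140:340,200:400],(600,600),interpolation=cv2.INTER_CUBIC)
save('cs.png',A)
B=cv2.resize(b['img'][130:310,300:420],(400,600),interpolation=cv2.INTER_CUBIC)
save('cb.png',B)
E
```

```text
(no output)
```

View pics/cs.png

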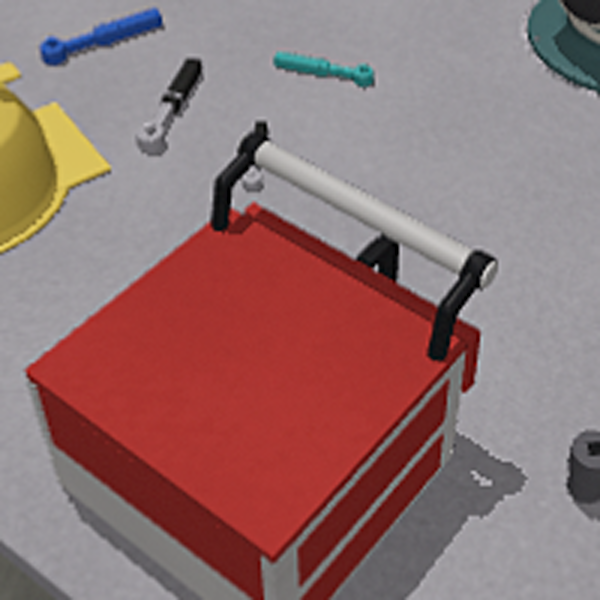

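View pics/cb.png

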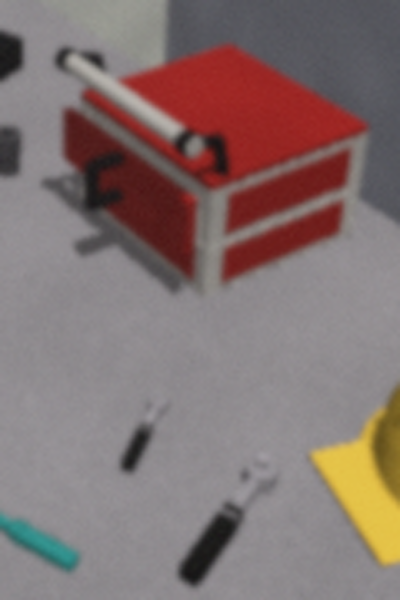

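Crops confirm it: the larger black-handled wrench with a steel head (scene head 250,185, tail 263,162; side head 379,270, tail 357,302) is the target. The small black one sits in front of the cabinet. Next I fit the cabinet pose.

```bash
python3 - <<'E'
from h import *
from scipy.optimize import least_squares
a=read_camera('scene');b=read_camera('side')
obs=[(a,(209.3,264),(240,-130,160)),(a,(290.7,325.3),(240,130,160)),(a,(356,255),(0,130,160)),
(b,(361.5,217.6),(0,-130,0)),(b,(363.6,185.8),(0,-130,160)),(b,(410.4,168.4),(240,-130,160)),(b,(369.6,143.5),(240,130,160)),
(a,(287.3,190),('r',-130,215)),(a,(363.3,230.7),('r',130,215)),(b,(318.6,146.5),('r',130,215)),(b,(358.5,172.6),('r',-130,215))]
def W(v,X):
    x=v[3] if X[0]=='r' else X[0]; c,s=np.cos(v[2]),np.sin(v[2])
    return np.array([v[0]+c*x-s*X[1],v[1]+s*x+c*X[1],X[2]])
f=lambda v:np.concatenate([proj(p,W(v,X))[0]-uv for p,uv,X in obs])
r=least_squares(f,[700,30,0,-14],x_scale=[1,1,.01,1],loss='soft_l1')
print(r.x,np.degrees(r.x[2]));print(r.fun.reshape(-1,2).round(1))
v=r.x
for hx in(-30,-42,-50,-54): print(hx,W(v,(hx,0,114)).round(1),[proj(p,W(v,(hx,0,114)))[0].round() for p in(a,b)])
for p,c in((a,[(263.3,161.7),(250,185)]),(b,[(357,302.5),(378.6,270.4)])):
    print([onz(p,u,15).round() for u in c])
h=[recognise('drawer_handle',p)[0]['bbox'] for p in(a,b)];print(h)
print(tri([ray(b,(328.5,184.5))]+[ray(a,((388/3+200),(258/3+140)))]))
E
```

```text
[ 6.96388934e+02  4.01809901e+01 -2.29350849e-02 -2.72543837e+01] -1.3140835670711712
[[-2.  -0.7]
 [ 0.1  1. ]
 [-0.5 -0.7]
 [-1.   1.3]
 [-0.6 -1.2]
 [-0.2 -1.6]
 [-1.  -1.1]
 [-5.7 -2. ]
 [ 0.4  1.6]
 [-0.3 -0.1]
 [-0.5  1.3]]
-30 [666.4  40.9 114. ] [array([320., 235.]), array([336., 182.])]
-42 [654.4  41.1 114. ] [array([323., 233.]), array([333., 183.])]
-50 [646.4  41.3 114. ] [array([325., 231.]), array([332., 183.])]
-54 [642.4  41.4 114. ] [array([325., 230.]), array([331., 184.])]
[array([ 418., -406.,   15.]), array([ 549., -350.,   15.])]
[array([ 409., -414.,   15.]), array([ 552., -352.,   15.])]
[[322.1, 238.1, 81.3, 61.0], [338.9, 183.8, 46.8, 44.9]]
[627.63369064  40.97422113 116.86253738]
```

```bash
python3 -m inch '[{"offset":[17.5,-30,0],"rot":[0,0,1.76],"hand":93},{"offset":[17.5,-30,0],"rot":[0,0,1.76],"hand":93},{"offset":[17.5,-30,0],"rot":[0,0,1.76],"hand":93},{"offset":[17.5,-30,0],"rot":[0,0,1.76],"hand":93},{"offset":[17.5,-30,0],"rot":[0,0,1.76],"hand":93},{"offset":[17.5,-30,0],"rot":[0,0,1.76],"hand":93},{"offset":[17.5,-30,0],"rot":[0,0,1.76],"hand":93},{"offset":[17.5,-30,0],"rot":[0,0,1.76],"hand":93},{"offset":[17.5,-30,0],"rot":[0,0,1.76],"hand":93},{"offset":[17.5,-30,0],"rot":[0,0,1.76],"hand":93}]' 30
python3 -m inch '[{"offset":[17.5,-30,-2],"rot":[-0.1,-4.2,0],"hand":93},{"offset":[17.5,-30,-2],"rot":[-0.1,-4.2,0],"hand":93},{"offset":[17.5,-30,-3],"rot":[-0.1,-4.2,0],"hand":93},{"offset":[17.5,-30,-3],"rot":[-0.1,-4.2,0],"hand":93},{"offset":[17.5,-30,-3],"rot":[-0.1,-4.2,0],"hand":93},{"offset":[17.5,-30,-3],"rot":[-0.1,-4.2,0],"hand":93},{"offset":[17.5,-30,-3],"rot":[-0.1,-4.2,0],"hand":93},{"offset":[17.5,-30,-3],"rot":[-0.1,-4.2,0],"hand":93},{"offset":[17.5,-30,-3],"rot":[-0.1,-4.2,0],"hand":93},{"offset":[17.5,-25,-3],"rot":[-0.1,-4.2,0],"hand":93}]'
python3 -m inch '[{"offset":[0,0,0],"rot":[0,0,0],"hand":93},{"offset":[0,0,0],"rot":[0,0,0],"hand":93}]'
python3 - <<'E'
from h import *
s=state();w=read_camera('wrist');print(np.round(s['eef_pos'],1),np.round(s['tool_rot'],3).tolist(),np.round(s['joint_pos'],1))
a=read_camera('scene');b=read_camera('side')
save('w1.png',w['img'])
for n,p in(('w',w),('a',a),('b',b)):
    for r in recognise('drawer_handle',p)[:2]: print(n,r['p'],r['bbox'])
print(proj(w,[[640,41.4,114],[640,41.4,146],[640,41.4,82]],s))
E
```

```text
time: 2.2
eef_pos: [394.1, 337.4, 218.8]
tool_rot: [[-1.0, 0.021, 0.0], [0.021, 1.0, 0.0], [-0.0, 0.0, -1.0]]
wrist_force: [0.4, 0.5, 0.6]
width: 0.997
grip_force: 0.0
time: 3.2
eef_pos: [569.0, 42.0, 191.2]
tool_rot: [[-0.74, 0.024, 0.672], [0.017, 1.0, -0.017], [-0.672, -0.001, -0.74]]
wrist_force: [0.4, 0.8, -0.4]
width: 0.999
grip_force: 0.0
time: 3.4
eef_pos: [568.4, 43.2, 190.6]
tool_rot: [[-0.743, 0.024, 0.668], [0.018, 1.0, -0.017], [-0.669, -0.001, -0.744]]
wrist_force: [0.4, 0.9, -0.4]
width: 0.996
grip_force: 0.0
[568.4  43.2 190.6] [[-0.743, 0.024, 0.668], [0.018, 1.0, -0.017], [-0.669, -0.001, -0.744]] [  3.5 -32.6 125.2  -4.7  45.6 -83.1]
w 0.71 [318.4, 216.2, 265.0, 101.1]
a 0.98 [319.4, 237.0, 79.0, 59.0]
b 0.98 [341.6, 184.4, 46.2, 46.6]
b 0.39 [249.8, 183.4, 15.1, 17.8]
[[319.98821612 205.4419576 ]
 [319.94869534 235.93645273]
 [320.02294687 178.54519652]]
```

View pics/w1.png

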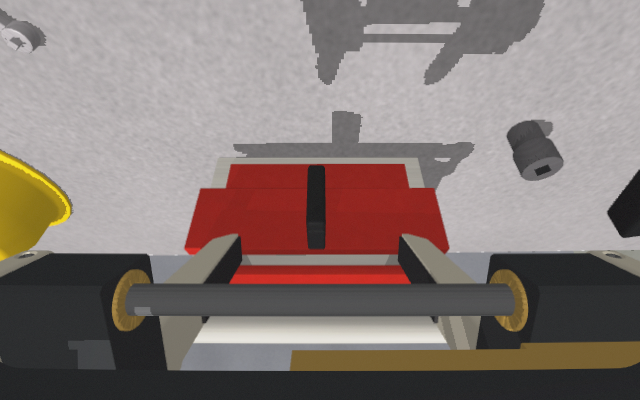

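The wrist view shows the handle upright at column 316, rows 165–249, between the open fingers. I need its depth, so I'll use the bar's lower front edge (z = 82) and a second view.

```bash
python3 - <<'E'
from h import *
s=state();w=read_camera('wrist');a=read_camera('scene');b=read_camera('side')
print('bottom edge at z82',onz(w,(316,165.5),82,s),cam(w,s)[0])
g=w['img'][:,:].astype(int).sum(2); 
for r in (170,180,200,220,240): print(r,np.where(g[r,290:345]<150)[0][[0,-1]]+290)
print('col316',np.where((g[:,316]<150))[0])
print('shut drawer front lower edge row', [(r,w['img'][r,270].tolist()) for r in range(155,200,3)])
for hx in(625,632,640):
    q=np.array([[hx-7,41,82],[hx-7,41,146],[hx+7,41,146],[hx+35,41,146]]);print(hx,proj(w,q,s)[:,1].round(1),'side',proj(b,q)[:2].round(1).tolist(),'scene',proj(a,q)[1:].round(1).tolist())
save('c2.png',np.hstack([cv2.resize(a['img'][190:270,290:370],(400,400),interpolation=2),cv2.resize(b['img'][150:210,310:370],(400,400),interpolation=2)]))
E
```

```text
bottom edge at z82 [621.28065689  39.46324718  82.        ] [405.44624026  47.9154694  269.17060387]
170 [306 323]
180 [306 323]
200 [305 323]
220 [305 323]
240 [306 323]
col316 [165 166 167 168 169 170 171 172 173 174 175 176 177 178 179 180 181 182
 183 184 185 186 187 188 189 190 191 192 193 194 195 196 197 198 199 200
 201 202 203 204 205 206 207 208 209 210 211 212 213 214 215 216 217 218
 219 220 221 222 223 224 225 226 227 228 229 230 231 232 233 234 235 236
 237 238 239 240 241 242 243 244 245 246 247 248 371 372 373 374 375 376
 377 378 379 380 381 382 383 384 385 386 387 388 389 390 391 392 393 394
 395 396 397 398 399]
shut drawer front lower edge row [(155, [114, 110, 112]), (158, [160, 156, 148]), (161, [159, 157, 149]), (164, [142, 36, 31]), (167, [140, 35, 30]), (170, [140, 35, 28]), (173, [141, 36, 32]), (176, [142, 37, 29]), (179, [144, 38, 33]), (182, [143, 37, 34]), (185, [141, 37, 30]), (188, [147, 40, 36]), (191, [144, 39, 34]), (194, [144, 40, 35]), (197, [145, 37, 34])]
625 [163.2 222.7 230.9 245.3] side [[325.8, 192.5], [325.9, 178.7]] scene [[330.8, 216.8], [327.8, 219.7], [321.8, 225.7]]
632 [168.1 226.9 234.7 248.5] side [[327.2, 192.0], [327.4, 178.2]] scene [[329.3, 218.3], [326.3, 221.2], [320.2, 227.2]]
640 [173.4 231.5 238.9 252.1] side [[328.9, 191.3], [329.1, 177.6]] scene [[327.6, 219.9], [324.6, 222.9], [318.4, 229.0]]
```

View pics/c2.png

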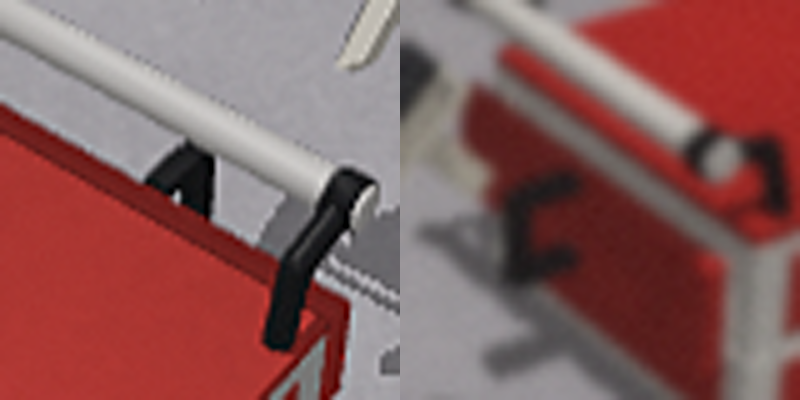

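```bash
python3 -m inch '[{"offset":[0,-3,-7],"rot":[0,0,0],"hand":93},{"offset":[9,0,-10],"rot":[0,0,0],"hand":93},{"offset":[9,0,-10],"rot":[0,0,0],"hand":93},{"offset":[9,0,-10],"rot":[0,0,0],"hand":93},{"offset":[9,0,-10],"rot":[0,0,0],"hand":93},{"offset":[9,0,-10],"rot":[0,0,0],"hand":80},{"offset":[9,0,-10],"rot":[0,0,0],"hand":60},{"offset":[9,0,-10],"rot":[0,0,0],"hand":60},{"offset":[9,0,-10],"rot":[0,0,0],"hand":60},{"offset":[3,0,-4],"rot":[0,0,0],"hand":60}]'
python3 -m inch '[{"offset":[0,0,0],"rot":[0,0,0],"hand":40},{"offset":[0,0,0],"rot":[0,0,0],"hand":10},{"offset":[0,0,0],"rot":[0,0,0],"hand":0},{"offset":[0,0,0],"rot":[0,0,0],"hand":0},{"offset":[0,0,0],"rot":[0,0,0],"hand":0},{"offset":[0,0,0],"rot":[0,0,0],"hand":0},{"offset":[0,0,0],"rot":[0,0,0],"hand":0},{"offset":[0,0,0],"rot":[0,0,0],"hand":0}]' 40
```

```text
time: 4.85
eef_pos: [643.5, 40.4, 97.8]
tool_rot: [[-0.744, 0.023, 0.668], [0.017, 1.0, -0.016], [-0.668, -0.001, -0.744]]
wrist_force: [-0.8, -0.5, -0.1]
width: 0.655
grip_force: 0.0
time: 5.65
eef_pos: [643.7, 38.1, 100.0]
tool_rot: [[-0.743, 0.025, 0.669], [0.016, 1.0, -0.02], [-0.669, -0.004, -0.743]]
wrist_force: [-2.6, -31.0, 1.7]
width: 0.169
grip_force: 40.0
```

Gripped: the opening reads 15.7 mm against the 16 mm bar. The 31 N side force means I'm slightly off in y, so I'll relax that and then pull.

```bash
python3 -m inch '[{"offset":[0,-1.2,0],"rot":[0,0,0],"hand":0},{"offset":[0,-1.2,0],"rot":[0,0,0],"hand":0},{"offset":[-5,0.1,0],"rot":[0,0,0],"hand":0},{"offset":[-10,0.2,0],"rot":[0,0,0],"hand":0},{"offset":[-10,0.2,0],"rot":[0,0,0],"hand":0},{"offset":[-10,0.2,0],"rot":[0,0,0],"hand":0},{"offset":[-10,0.2,0],"rot":[0,0,0],"hand":0},{"offset":[0,0,0],"rot":[0,0,0],"hand":0}]'

```

```text
time: 6.45
eef_pos: [597.7, 39.0, 100.0]
tool_rot: [[-0.742, 0.023, 0.67], [0.016, 1.0, -0.016], [-0.67, -0.001, -0.743]]
wrist_force: [-0.7, -5.2, 0.8]
width: 0.17
grip_force: 40.0
```

```bash
python3 -m inch '[{"offset":[-12,0.3,0],"rot":[0,0,0],"hand":0},{"offset":[-12,0.3,0],"rot":[0,0,0],"hand":0},{"offset":[-12,0.3,0],"rot":[0,0,0],"hand":0},{"offset":[-12,0.3,0],"rot":[0,0,0],"hand":0},{"offset":[-12,0.3,0],"rot":[0,0,0],"hand":0},{"offset":[-12,0.3,0],"rot":[0,0,0],"hand":0},{"offset":[-12,0.3,0],"rot":[0,0,0],"hand":0},{"offset":[-12,0.3,0],"rot":[0,0,0],"hand":0},{"offset":[-12,0.3,0],"rot":[0,0,0],"hand":0},{"offset":[0,0,0],"rot":[0,0,0],"hand":0}]'

```

```text
time: 7.45
eef_pos: [489.7, 41.3, 100.0]
tool_rot: [[-0.742, 0.023, 0.67], [0.016, 1.0, -0.017], [-0.67, -0.002, -0.742]]
wrist_force: [-2.4, -12.0, 1.2]
width: 0.167
grip_force: 40.0
```

```bash
python3 -m inch '[{"offset":[-10,0,0],"rot":[0,0,0],"hand":0},{"offset":[-10,0,0],"rot":[0,0,0],"hand":0},{"offset":[-4,0,0],"rot":[0,0,0],"hand":0},{"offset":[-2,0,0],"rot":[0,0,0],"hand":0},{"offset":[-1.5,0,0],"rot":[0,0,0],"hand":0},{"offset":[0,0,0],"rot":[0,0,0],"hand":0}]'; python3 -c "
from h import *
print(np.round(state()['joint_pos'],1))"

```

```text
time: 8.05
eef_pos: [473.0, 41.7, 98.6]
tool_rot: [[-0.743, 0.025, 0.669], [0.015, 1.0, -0.021], [-0.669, -0.006, -0.743]]
wrist_force: [32.7, -29.6, -8.8]
width: 0.167
grip_force: 40.0
[  4.8 -47.6 141.6  -6.3  44.4 -81.1]
```

```bash
python3 -m inch '[{"offset":[2,0,0],"rot":[0,0,0],"hand":0},{"offset":[2,0,0],"rot":[0,0,0],"hand":0},{"offset":[2,0,0],"rot":[0,0,0],"hand":0},{"offset":[0,0,0],"rot":[0,0,0],"hand":0}]'; python3 - <<'E'
from h import *
s=state();print(np.round(s['joint_pos'],1),s['eef_pos'])
w=read_camera('wrist');a=read_camera('scene')
save('d.png',np.vstack([w['img'],a['img']])[::1]); im=cv2.imread('pics/d.png'); cv2.imwrite('pics/d.png',cv2.resize(im,(480,600)))
E
```

```text
time: 8.45
eef_pos: [478.5, 41.6, 98.6]
tool_rot: [[-0.745, 0.026, 0.667], [0.015, 1.0, -0.022], [-0.667, -0.006, -0.745]]
wrist_force: [0.8, -30.4, 5.5]
width: 0.169
grip_force: 40.0
[  4.7 -46.2 140.9  -6.3  43.8 -81.1] [478.45966974  41.55758376  98.57698354]
```

View pics/d.png

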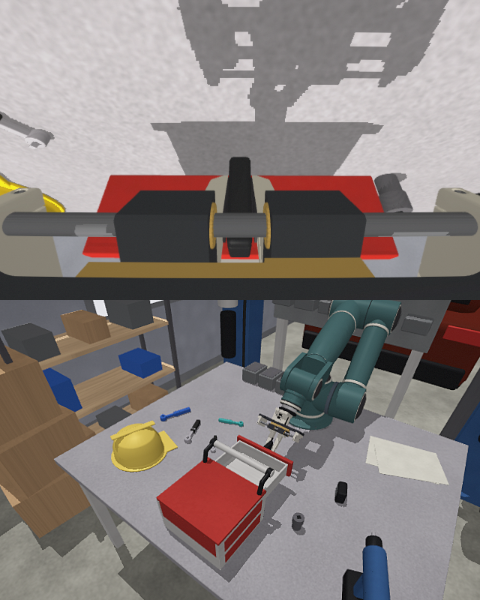

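The drawer is out about 170 mm, but joint 2 is at its limit. I'll make the gripper more upright (the rail no longer blocks it), ease the side force, and pull on to the stop.

```bash
python3 -m inch '[{"offset":[-0.8,-0.8,-0.5],"rot":[0,3,0],"hand":0},{"offset":[-0.8,-0.8,-0.5],"rot":[0,3,0],"hand":0},{"offset":[-0.8,-0.8,-0.5],"rot":[0,3,0],"hand":0},{"offset":[-0.8,0,-0.5],"rot":[0,3,0],"hand":0},{"offset":[0,0,0],"rot":[0,0,0],"hand":0}]' 12
python3 -m inch '[{"offset":[-3,0,0],"rot":[0,0,0],"hand":0},{"offset":[-3,0,0],"rot":[0,0,0],"hand":0},{"offset":[-2,0,0],"rot":[0,0,0],"hand":0},{"offset":[0,0,0],"rot":[0,0,0],"hand":0}]' 40
 python3 -c "
from h import *
print(np.round(state()['joint_pos'],1))"
```

```text
time: 9.05
eef_pos: [475.0, 41.4, 95.7]
tool_rot: [[-0.869, 0.023, 0.495], [0.017, 1.0, -0.016], [-0.495, -0.006, -0.869]]
wrist_force: [-0.5, 4.5, 1.1]
width: 0.168
grip_force: 12.0
time: 9.45
eef_pos: [467.6, 41.6, 95.6]
tool_rot: [[-0.865, 0.022, 0.501], [0.017, 1.0, -0.016], [-0.501, -0.005, -0.865]]
wrist_force: [29.8, 6.8, -16.1]
width: 0.173
grip_force: 39.9
[  3.8 -39.5 134.5  -3.4  55.1 -83.8]
```

```bash
python3 -m inch '[{"offset":[-2,0,0],"rot":[0,0,0],"hand":0},{"offset":[0,0,0],"rot":[0,0,0],"hand":0}]'
python3 -m inch '[{"offset":[3,0,0],"rot":[0,0,0],"hand":0},{"offset":[0,0,0],"rot":[0,0,0],"hand":10},{"offset":[0,0,0],"rot":[0,0,0],"hand":40},{"offset":[0,0,0],"rot":[0,0,0],"hand":60},{"offset":[0,0,0],"rot":[0,0,0],"hand":70},{"offset":[0,0,0],"rot":[0,0,0],"hand":70}]'
python3 - <<'E'
from h import *
s=state();print(s['eef_pos'],np.round(s['joint_pos'],1))
a=read_camera('scene');b=read_camera('side')
save('e.png',np.hstack([cv2.resize(a['img'][150:350,210:400],(400,421),interpolation=2),cv2.resize(b['img'][120:300,260:431],(400,421),interpolation=2)]))
for n,p in(('a',a),('b',b)):
    for t in('drawer_handle','ratchet'):
      for r in recognise(t,p)[:4]: print(n,t,round(r['p'],2),r['bbox'])
E
```

```text
time: 9.65
eef_pos: [465.7, 41.7, 95.4]
tool_rot: [[-0.865, 0.022, 0.501], [0.017, 1.0, -0.016], [-0.501, -0.005, -0.865]]
wrist_force: [36.6, 6.9, -19.6]
width: 0.166
grip_force: 39.9
time: 10.25
eef_pos: [467.9, 41.0, 95.8]
tool_rot: [[-0.868, 0.023, 0.497], [0.016, 1.0, -0.017], [-0.497, -0.007, -0.868]]
wrist_force: [-0.2, 0.0, 0.0]
width: 0.466
grip_force: 0.0
[467.91201498  40.95672504  95.7561923 ] [  3.7 -39.2 134.3  -3.5  55.3 -83.8]
a drawer_handle 0.86 [339.6, 217.4, 105.4, 83.0]
a drawer_handle 0.74 [299.9, 269.6, 182.5, 180.8]
a ratchet 0.74 [232.9, 150.6, 43.4, 18.6]
a ratchet 0.62 [253.1, 174.4, 22.9, 31.8]
a ratchet 0.59 [308.4, 162.9, 31.8, 15.0]
b drawer_handle 0.59 [322.7, 191.4, 78.6, 60.7]
b ratchet 0.88 [370.6, 284.1, 28.5, 40.5]
b ratchet 0.88 [396.1, 331.0, 58.0, 21.7]
b ratchet 0.63 [306.8, 287.6, 36.4, 21.8]
```

View pics/e.png

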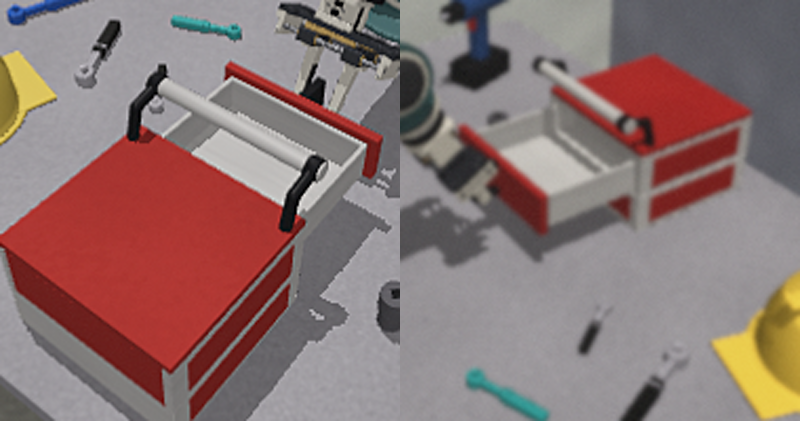

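The drawer is at its stop: pull force rose to 37 N with no further travel, and the picture shows it wide open. Now I back off upward and go look at the ratchet.

```bash
python3 -m inch '[{"offset":[0,0,15],"rot":[0,0,0],"hand":70},{"offset":[0,0,18],"rot":[0,0,0],"hand":70},{"offset":[0,0,18],"rot":[0,0,0],"hand":70},{"offset":[0,0,18],"rot":[0,0,0],"hand":70},{"offset":[0,0,20],"rot":[0,5,0],"hand":93},{"offset":[0,0,20],"rot":[0,5,0],"hand":93},{"offset":[0,0,20],"rot":[0,5,0],"hand":93},{"offset":[0,0,20],"rot":[0,5,0],"hand":93},{"offset":[0,0,0],"rot":[0,5,0],"hand":93},{"offset":[0,0,0],"rot":[0,5,0],"hand":93}]'
python3 -m inch '[{"offset":[0,-40,0],"rot":[0,0,2.5],"hand":93},{"offset":[0,-42,0],"rot":[0,0,2.5],"hand":93},{"offset":[0,-43,0],"rot":[0,0,2.5],"hand":93},{"offset":[0,-43,0],"rot":[0,0,2.5],"hand":93},{"offset":[0,-43,0],"rot":[0,0,2.5],"hand":93},{"offset":[0,-43,0],"rot":[0,0,2.5],"hand":93},{"offset":[0,-43,0],"rot":[0,0,2.5],"hand":93},{"offset":[0,-43,0],"rot":[0,0,2.5],"hand":93},{"offset":[0,-43,0],"rot":[0,0,2.5],"hand":93},{"offset":[0,-43,0],"rot":[0,0,2.5],"hand":93}]'
python3 -m inch '[{"offset":[0,0,0],"rot":[0,0,0],"hand":93},{"offset":[0,0,0],"rot":[0,0,0],"hand":93}]'
cat > m.py <<'E'
from h import *
s=state();w=read_camera('wrist');print(np.round(s['eef_pos'],1),np.round(s['joint_pos'],1))
save('w3.png',w['img'])
for r in regions_of('ratchet',w)[:4]:
    m=r['region']; ys,xs=np.where(m); print(r['p'],np.round(r['bbox']),m.sum())
    P=np.array([onz(w,(x,y),16,s)[:2] for x,y in list(zip(xs,ys))[::7]])
    if len(P)<20: continue
    c=P.mean(0);u=np.linalg.svd(P-c,full_matrices=False)[2][0];u=u*np.sign(u[0]);t=(P-c)@u
    print('centroid',c.round(1),'dir',u.round(3),np.degrees(np.arctan2(u[1],u[0])).round(1),'ends',(c+u*t.min()).round(1),(c+u*t.max()).round(1),'len',np.ptp(t).round(1))
E
python3 m.py
```

```text
time: 11.55
eef_pos: [468.4, 41.0, 246.9]
tool_rot: [[-1.0, 0.016, -0.006], [0.016, 1.0, -0.017], [0.005, -0.017, -1.0]]
wrist_force: [-0.2, -0.1, -0.2]
width: 1.0
grip_force: 0.0
time: 12.55
eef_pos: [467.7, -387.0, 246.0]
tool_rot: [[-0.913, -0.409, 0.004], [-0.409, 0.912, -0.018], [0.004, -0.018, -1.0]]
wrist_force: [0.5, 0.7, -0.0]
width: 1.0
grip_force: 0.0
time: 12.75
eef_pos: [467.8, -385.6, 245.2]
tool_rot: [[-0.914, -0.406, 0.003], [-0.406, 0.914, -0.017], [0.004, -0.017, -1.0]]
wrist_force: [-0.3, 0.3, -0.3]
width: 0.998
grip_force: 0.0
[ 467.8 -385.6  245.2] [ -41.6   -2.7   89.8   -0.6   92.2 -155.6]
0.91 [450. 108. 112.  28.] 1463
centroid [ 313.  -278.7] dir [ 0.329 -0.944] -70.8 ends [ 291.1 -215.8] [ 334.6 -340.5] len 132.1
0.86 [320. 193.  24. 125.] 2004
centroid [ 483.6 -381.5] dir [0.923 0.384] 22.6 ends [ 407.6 -413.1] [ 565.6 -347.4] len 171.1
0.74 [216. 104.  94. 109.] 2570
centroid [ 432.5 -551.5] dir [ 0.936 -0.351] -20.5 ends [ 356.6 -523.1] [ 515.9 -582.7] len 170.1
0.73 [408. 217.  12.  33.] 391
centroid [ 464.5 -259.5] dir [0.822 0.57 ] 34.8 ends [ 445.  -273.1] [ 484.4 -245.7] len 47.9
```

View pics/w3.png

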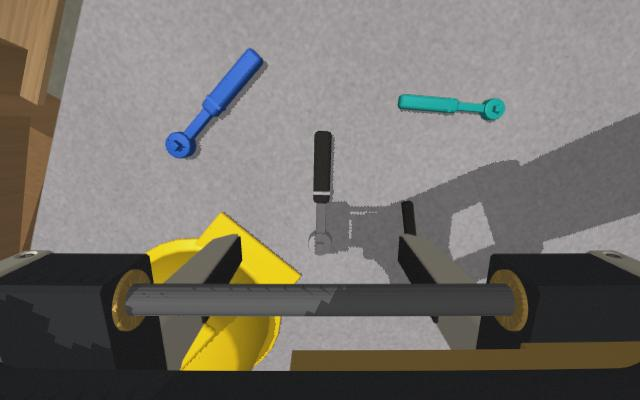

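The wrist view shows the target black ratchet at (322,130–250), with a measured length of 171 mm against 170 nominal. The blue and turquoise ones and the small black one at (408,217) are clear of it. I'm descending now.

```bash
python3 -m inch '[{"offset":[-2,-3,-20],"rot":[0.5,0,-0.65],"hand":60},{"offset":[0,0,-30],"rot":[0.5,0,-0.65],"hand":60},{"offset":[0,0,-30],"rot":[0,0,0],"hand":60},{"offset":[0,0,-30],"rot":[0,0,0],"hand":60},{"offset":[0,0,-30],"rot":[0,0,0],"hand":60},{"offset":[0,0,-30],"rot":[0,0,0],"hand":60},{"offset":[0,0,-25],"rot":[0,0,0],"hand":60},{"offset":[0,0,-15],"rot":[0,0,0],"hand":60},{"offset":[0,0,0],"rot":[0,0,0],"hand":60},{"offset":[0,0,0],"rot":[0,0,0],"hand":60}]'
python3 m.py
```

```text
time: 13.85
eef_pos: [466.3, -387.9, 35.5]
tool_rot: [[-0.922, -0.387, 0.004], [-0.387, 0.922, -0.001], [-0.003, -0.002, -1.0]]
wrist_force: [-0.7, -0.6, 0.5]
width: 0.642
grip_force: 0.0
[ 466.3 -387.9   35.5] [-4.220e+01  4.400e+00  1.025e+02  1.000e-01  7.290e+01 -1.550e+02]
0.84 [ 91. 101. 183. 201.] 12194
centroid [ 439.3 -552.2] dir [ 0.932 -0.363] -21.3 ends [ 364.6 -523.1] [ 520.6 -583.9] len 167.5
0.61 [319. 242.  45. 211.] 6015
centroid [ 466.5 -388.1] dir [0.924 0.382] 22.5 ends [ 407.1 -412.7] [ 547.8 -354.5] len 152.2
```

```bash
python3 -m inch '[{"offset":[-0.5,-0.5,-12],"rot":[0,0,0],"hand":60},{"offset":[0,0,-12],"rot":[0,0,0],"hand":60},{"offset":[0,0,-7],"rot":[0,0,0],"hand":50},{"offset":[0,0,0],"rot":[0,0,0],"hand":30},{"offset":[0,0,0],"rot":[0,0,0],"hand":0},{"offset":[0,0,0],"rot":[0,0,0],"hand":0},{"offset":[0,0,0],"rot":[0,0,0],"hand":0},{"offset":[0,0,0],"rot":[0,0,0],"hand":0},{"offset":[0,0,0],"rot":[0,0,0],"hand":0},{"offset":[0,0,0],"rot":[0,0,0],"hand":0}]' 50
```

```text
time: 14.95
eef_pos: [465.6, -388.6, 4.1]
tool_rot: [[-0.922, -0.387, 0.004], [-0.387, 0.922, -0.0], [-0.003, -0.002, -1.0]]
wrist_force: [-1.1, 1.0, 4.7]
width: 0.233
grip_force: 50.0
```

```bash
python3 -m inch '[{"offset":[0,0,15],"rot":[0,0,0],"hand":0},{"offset":[0,0,25],"rot":[0,0,0],"hand":0},{"offset":[0,0,30],"rot":[0,0,0],"hand":0},{"offset":[0,0,35],"rot":[0,0,0],"hand":0},{"offset":[0,0,35],"rot":[0,0,0],"hand":0},{"offset":[0,10,35],"rot":[0,0,-2],"hand":0},{"offset":[0,20,35],"rot":[0,0,-2],"hand":0},{"offset":[0,30,25],"rot":[0,0,-2],"hand":0},{"offset":[0,35,10],"rot":[0,0,-2],"hand":0},{"offset":[0,35,0],"rot":[0,0,-2],"hand":0}]'
python3 -m inch '[{"offset":[0,35,0],"rot":[0,0,-2],"hand":0},{"offset":[0,35,0],"rot":[0,0,-2],"hand":0},{"offset":[0,35,0],"rot":[0,0,-2],"hand":0},{"offset":[0,35,0],"rot":[0,0,-2],"hand":0},{"offset":[0,35,0],"rot":[0,0,-2],"hand":0},{"offset":[0,35,0],"rot":[0,0,-2],"hand":0},{"offset":[0,35,0],"rot":[0,0,-2],"hand":0},{"offset":[0,30,0],"rot":[0,0,0],"hand":0},{"offset":[0,15,0],"rot":[0,0,0],"hand":0},{"offset":[0,10,0],"rot":[0,0,0],"hand":0}]'
python3 -m inch '[{"offset":[0,0,0],"rot":[0,0,0],"hand":0},{"offset":[0,0,0],"rot":[0,0,0],"hand":0}]'
python3 m.py
```

```text
time: 15.95
eef_pos: [465.3, -257.5, 251.3]
tool_rot: [[-0.976, -0.219, 0.005], [-0.219, 0.976, -0.002], [-0.005, -0.003, -1.0]]
wrist_force: [-0.2, -0.8, -4.8]
width: 0.232
grip_force: 50.0
time: 16.95
eef_pos: [465.0, 42.7, 249.2]
tool_rot: [[-1.0, 0.02, 0.003], [0.02, 1.0, -0.001], [-0.003, -0.001, -1.0]]
wrist_force: [0.8, -0.0, -4.0]
width: 0.228
grip_force: 50.0
time: 17.15
eef_pos: [465.4, 41.0, 248.9]
tool_rot: [[-1.0, 0.022, 0.003], [0.022, 1.0, -0.002], [-0.003, -0.002, -1.0]]
wrist_force: [-0.2, -0.5, -3.7]
width: 0.231
grip_force: 50.0
[465.4  41.  248.9] [ 2.000e+00 -2.030e+01  1.044e+02 -1.000e-01  9.570e+01 -8.680e+01]
0.82 [ 66.  64. 105.  59.] 1927
centroid [ 313.  -272.7] dir [ 0.318 -0.948] -71.5 ends [ 291.9 -209.7] [ 335.7 -340.5] len 137.9
0.68 [122. 202.  64.  70.] 1084
centroid [ 490.5 -234.4] dir [0.828 0.561] 34.1 ends [ 445.  -265.2] [ 536.8 -203. ] len 110.9
0.57 [318. 244.  45. 212.] 6710
centroid [532.  38.] dir [ 1.   -0.02] -1.2 ends [411.3  40.5] [734.8  33.9] len 323.6
```

View pics/w3.png

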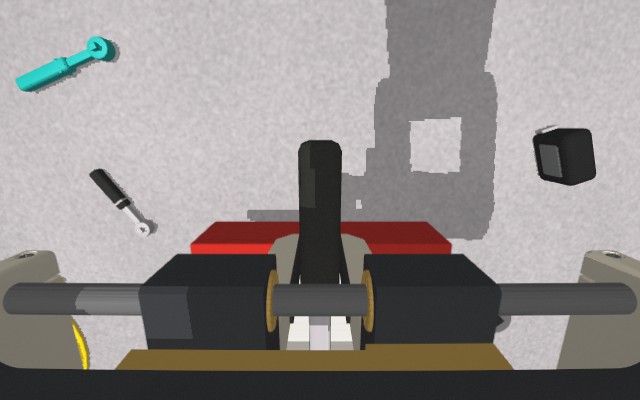

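The ratchet is held straight and level. Next I measure the drawer front's top face (z = 145) from this view: red rows about 222–254, columns 191–452.

```bash
python3 - <<'E'
from h import *
s=state();w=read_camera('wrist');im=w['img'].astype(int)
for c in (215,240,400,425): 
    col=im[215:262,c]; print(c,[(215+i,tuple(v)) for i,v in enumerate(col) if i and abs(v-col[i-1]).sum()>40])
for r in (240,244,248,251):
    red=np.where((im[r,:,0]>100)&(im[r,:,1]<70))[0]; print(r,red.min(),red.max(),onz(w,(red.min(),r),145,s).round(1),onz(w,(red.max(),r),145,s).round(1))
for c in(215,240,400,425): print([onz(w,(c,r),145,s).round(1).tolist() for r in(243,253)])
a=read_camera('scene');b=read_camera('side')
np.save('a.npy',a['img'])
# predicted handle/front pixels vs open x in side view: front panel top corners (z145), outer face
from itertools import product
R=np.array([[1,.023],[-.023,1]])
for X in (495,500): print(X,[proj(b,[X+.023*q,41+q,145])[0].round(1).tolist() for q in(-125,125)],[proj(a,[X+.023*q,41+q,145])[0].round(1).tolist() for q in(-125,125)])
m=((a['img'][...,0].astype(int)>90)&(a['img'][...,1]<60)).astype(np.uint8)
n,l,st,ce=cv2.connectedComponentsWithStats(m);print([tuple(x) for x in st if x[4]>60])
E
```

```text
215 [(221, (np.int64(182), np.int64(168), np.int64(171))), (222, (np.int64(123), np.int64(59), np.int64(56))), (223, (np.int64(113), np.int64(34), np.int64(28))), (243, (np.int64(145), np.int64(40), np.int64(32))), (244, (np.int64(198), np.int64(49), np.int64(40))), (254, (np.int64(73), np.int64(42), np.int64(41)))]
240 [(221, (np.int64(163), np.int64(134), np.int64(133))), (222, (np.int64(114), np.int64(33), np.int64(28))), (244, (np.int64(196), np.int64(45), np.int64(36))), (254, (np.int64(73), np.int64(42), np.int64(41)))]
400 [(221, (np.int64(121), np.int64(90), np.int64(88))), (222, (np.int64(113), np.int64(33), np.int64(28))), (254, (np.int64(57), np.int64(38), np.int64(39)))]
425 [(221, (np.int64(120), np.int64(76), np.int64(74))), (222, (np.int64(111), np.int64(32), np.int64(30))), (254, (np.int64(55), np.int64(38), np.int64(39)))]
240 196 447 [498.4 -79.8 145. ] [503.6 161.7 145. ]
244 191 451 [502.4 -85.2 145. ] [507.9 165.9 145. ]
248 192 451 [506.5 -84.8 145. ] [512.  166.3 145. ]
251 192 450 [509.7 -85.2 145. ] [515.1 165.6 145. ]
[[501.8, -61.7, 145.0], [512.2, -62.9, 145.0]]
[[502.3, -37.5, 145.0], [512.7, -38.5, 145.0]]
[[505.7, 116.6, 145.0], [516.1, 117.0, 145.0]]
[[506.2, 140.7, 145.0], [516.6, 141.4, 145.0]]
495 [[317.3, 205.2], [282.5, 174.3]] [[320.8, 176.7], [392.3, 211.8]]
500 [[318.5, 204.7], [283.7, 174.0]] [[319.9, 177.5], [391.4, 212.8]]
[(np.int32(0), np.int32(0), np.int32(640), np.int32(400), np.int32(242612)), (np.int32(589), np.int32(10), np.int32(51), np.int32(29), np.int32(873)), (np.int32(590), np.int32(33), np.int32(50), np.int32(30), np.int32(915)), (np.int32(317), np.int32(180), np.int32(75), np.int32(55), np.int32(558)), (np.int32(209), np.int32(210), np.int32(146), np.int32(132), np.int32(9913)), (np.int32(299), np.int32(267), np.int32(51), np.int32(68), np.int32(635)), (np.int32(300), np.int32(285), np.int32(48), np.int32(64), np.int32(494))]
```

```bash
python3 -m inch '[{"offset":[10,0,-15],"rot":[0,0,0],"hand":0},{"offset":[10,0,-20],"rot":[0,0,0],"hand":0},{"offset":[10,0,-20],"rot":[0,0,0],"hand":0},{"offset":[10,0,-20],"rot":[0,0,0],"hand":0},{"offset":[10,0,-10],"rot":[0,0,0],"hand":0},{"offset":[10,0,-4],"rot":[0,0,0],"hand":0},{"offset":[0,0,0],"rot":[0,0,0],"hand":0},{"offset":[0,0,0],"rot":[0,0,0],"hand":0}]'
python3 - <<'E'
from h import *
s=state();w=read_camera('wrist');p=onz
for r in regions_of('ratchet',w)[:3]: print(r['p'],np.round(r['bbox']))
im=w['img'].astype(int)
for c in(150,200,240,420,450): print(c,[215+i for i in range(1,50) if abs(im[215+i,c]-im[214+i,c]).sum()>60])
E
```

```text
time: 18.2
eef_pos: [525.8, 41.5, 160.6]
tool_rot: [[-1.0, 0.022, 0.003], [0.022, 1.0, -0.001], [-0.004, -0.001, -1.0]]
wrist_force: [0.6, -0.4, -5.1]
width: 0.227
grip_force: 50.0
0.87 [320. 244.  47. 212.]
0.78 [ 61. 166.  88.  94.]
150 [228, 229, 230]
200 [228, 229, 232, 253, 254, 255]
240 [228, 229, 254, 255]
420 [228, 229, 253, 254, 255]
450 [228, 229, 232, 254]
```

```bash
python3 -m inch '[{"offset":[8,-0.2,0],"rot":[0,0,0],"hand":0},{"offset":[10,-0.2,0],"rot":[0,0,0],"hand":0},{"offset":[10,-0.2,0],"rot":[0,0,0],"hand":0},{"offset":[10,-0.2,0],"rot":[0,0,0],"hand":0},{"offset":[10,-0.2,0],"rot":[0,0,0],"hand":0},{"offset":[10,-0.2,0],"rot":[0,0,0],"hand":0},{"offset":[8,-0.2,0],"rot":[0,0,0],"hand":0},{"offset":[3,-0.2,0],"rot":[0,0,0],"hand":0},{"offset":[0,0,0],"rot":[0,0,0],"hand":0},{"offset":[0,0,0],"rot":[0,0,0],"hand":0}]'
python3 - <<'E'
from h import *
s=state();w=read_camera('wrist');im=w['img'].astype(int)
for c in(200,240,420,450):
    e=[120+i for i in range(1,135) if abs(im[120+i,c]-im[119+i,c]).sum()>45]; print(c,[(r,im[r+1,c].tolist(),onz(w,(c,r),145,s).round()[:2].tolist(),onz(w,(c,r),80,s).round()[:1].tolist()) for r in e])
m=[r for r in regions_of('ratchet',w) if abs(r['bbox'][0]-320)<40]
print([np.round(r['bbox']) for r in m])
if m:
    ys=np.where(m[0]['region'])[0]; print('tail',onz(w,(320,ys.min()),s['eef_pos'][2]+18,s).round())
E
```

```text
time: 19.3
eef_pos: [591.5, 40.1, 158.5]
tool_rot: [[-1.0, 0.022, -0.007], [0.022, 1.0, -0.001], [0.007, -0.001, -1.0]]
wrist_force: [-32.3, 0.8, 2.4]
width: 0.233
grip_force: 50.0
200 [(122, [124, 88, 83], [517.0, -28.0], [515.0]), (123, [156, 152, 145], [518.0, -28.0], [516.0]), (124, [241, 240, 235], [518.0, -29.0], [517.0]), (125, [242, 241, 236], [519.0, -29.0], [517.0]), (133, [158, 153, 147], [523.0, -29.0], [524.0]), (134, [155, 152, 146], [524.0, -29.0], [524.0]), (253, [60, 59, 59], [599.0, -38.0], [626.0]), (254, [35, 37, 38], [600.0, -38.0], [627.0])]
240 [(123, [172, 168, 161], [518.0, -5.0], [517.0]), (124, [243, 242, 238], [519.0, -5.0], [517.0]), (125, [243, 241, 237], [519.0, -5.0], [518.0]), (133, [158, 154, 147], [524.0, -6.0], [524.0]), (134, [159, 154, 148], [524.0, -6.0], [525.0]), (138, [243, 242, 237], [527.0, -6.0], [528.0]), (139, [244, 243, 240], [527.0, -6.0], [529.0]), (253, [78, 78, 77], [599.0, -12.0], [627.0]), (254, [38, 38, 39], [600.0, -12.0], [628.0])]
420 [(123, [164, 162, 154], [520.0, 100.0], [520.0]), (124, [235, 233, 227], [521.0, 100.0], [520
[... 331 characters left out ...]
, [631.0])]
450 [(122, [127, 90, 84], [520.0, 117.0], [519.0]), (123, [157, 152, 145], [521.0, 117.0], [520.0]), (124, [231, 229, 223], [521.0, 117.0], [521.0]), (125, [234, 231, 225], [522.0, 117.0], [522.0]), (133, [161, 157, 149], [526.0, 118.0], [528.0]), (134, [156, 152, 145], [527.0, 118.0], [529.0]), (139, [234, 232, 226], [530.0, 118.0], [533.0]), (165, [187, 184, 175], [545.0, 119.0], [553.0]), (168, [152, 149, 142], [547.0, 119.0], [556.0]), (172, [132, 130, 123], [550.0, 120.0], [559.0]), (193, [105, 104, 98], [563.0, 121.0], [577.0]), (253, [46, 45, 47], [602.0, 124.0], [631.0]), (254, [36, 37, 40], [603.0, 124.0], [632.0])]
[array([320., 243.,  46., 215.])]
tail [526.  41. 177.]
```

Contact of 32 N. The head end, at x≈698, reached the cabinet frame lip (top z 160); the ratchet at 154–176 cannot pass under it. Between the inner front wall (≈529) and the frame (≈696) there are 167 mm, so the ratchet must lie diagonally (about 28°). It must also be gripped nearer the tail so the gripper body clears the rail. I'll back out, set it down on the bench and regrip.

```bash
python3 -m inch '[{"offset":[-6,0,2],"rot":[0,0,0],"hand":0},{"offset":[-20,0,0],"rot":[0,0,0],"hand":0},{"offset":[-25,0,0],"rot":[0,0,0],"hand":0},{"offset":[-25,0,8],"rot":[0,0,0],"hand":0},{"offset":[-20,-10,30],"rot":[0,0,1],"hand":0},{"offset":[-10,-25,30],"rot":[0,0,2],"hand":0},{"offset":[-10,-35,15],"rot":[0,0,2],"hand":0},{"offset":[-5,-40,5],"rot":[0,0,2],"hand":0},{"offset":[0,-42,0],"rot":[0,0,2],"hand":0},{"offset":[0,-42,0],"rot":[0,0,2],"hand":0}]' 60
python3 -m inch '[{"offset":[0,-42,0],"rot":[0,0,2],"hand":0},{"offset":[0,-42,0],"rot":[0,0,2],"hand":0},{"offset":[0,-42,0],"rot":[0,0,2],"hand":0},{"offset":[0,-42,0],"rot":[0,0,2],"hand":0},{"offset":[0,-35,0],"rot":[0,0,2],"hand":0},{"offset":[0,-20,-15],"rot":[0,0,2],"hand":0},{"offset":[0,-10,-30],"rot":[0,0,1],"hand":0},{"offset":[0,0,-35],"rot":[0,0,0],"hand":0},{"offset":[0,0,-35],"rot":[0,0,0],"hand":0},{"offset":[0,0,-35],"rot":[0,0,0],"hand":0}]'
python3 -m inch '[{"offset":[0,0,-30],"rot":[0,0,0],"hand":0},{"offset":[0,0,-20],"rot":[0,0,0],"hand":0},{"offset":[0,0,0],"rot":[0,0,0],"hand":0},{"offset":[0,0,0],"rot":[0,0,0],"hand":0}]'
```

```text
time: 20.4
eef_pos: [473.5, -155.8, 250.5]
tool_rot: [[-0.985, -0.171, 0.005], [-0.171, 0.985, -0.001], [-0.004, -0.002, -1.0]]
wrist_force: [0.5, -0.2, -4.0]
width: 0.233
grip_force: 60.0
time: 21.4
eef_pos: [473.6, -387.5, 98.4]
tool_rot: [[-0.922, -0.386, 0.003], [-0.386, 0.922, -0.0], [-0.003, -0.002, -1.0]]
wrist_force: [0.1, -1.1, -4.5]
width: 0.234
grip_force: 60.0
time: 21.8
eef_pos: [473.8, -387.4, 50.4]
tool_rot: [[-0.922, -0.387, 0.003], [-0.387, 0.922, -0.0], [-0.003, -0.002, -1.0]]
wrist_force: [0.3, -0.6, -3.3]
width: 0.231
grip_force: 60.0
```

```bash
python3 -m inch '[{"offset":[0,0,-20],"rot":[0,0,0],"hand":0},{"offset":[0,0,-14],"rot":[0,0,0],"hand":0},{"offset":[0,0,-8],"rot":[0,0,0],"hand":0},{"offset":[0,0,-3.5],"rot":[0,0,0],"hand":0},{"offset":[0,0,0],"rot":[0,0,0],"hand":5},{"offset":[0,0,0],"rot":[0,0,0],"hand":25},{"offset":[0,0,0],"rot":[0,0,0],"hand":45},{"offset":[0,0,0],"rot":[0,0,0],"hand":45},{"offset":[-10,-4.2,0],"rot":[0,0,0],"hand":45},{"offset":[-10,-4.2,0],"rot":[0,0,0],"hand":45}]'
python3 -m inch '[{"offset":[0,0,0],"rot":[0,0,0],"hand":45},{"offset":[0,0,0],"rot":[0,0,0],"hand":45}]'
python3 - <<'E'
from h import *
s=state();w=read_camera('wrist')
m=[r for r in regions_of('ratchet',w) if abs(r['bbox'][0]-320)<40][0]
ys,xs=np.where(m['region']);print(m['bbox'],ys.min());y0=ys.min()
for y in(y0,y0+2): print(onz(w,(xs[ys==y].mean(),y),22,s).round(1),onz(w,(xs[ys==y].mean(),y),11,s).round(1))
for y in(y0+40,y0+70): print(onz(w,(xs[ys==y].mean(),y),22,s).round(1))
print(s['eef_pos'])
E
```

```text
time: 22.8
eef_pos: [452.8, -395.7, 4.3]
tool_rot: [[-0.922, -0.387, 0.003], [-0.387, 0.922, -0.0], [-0.003, -0.002, -1.0]]
wrist_force: [-0.7, 0.4, 0.2]
width: 0.481
grip_force: 0.0
time: 23.0
eef_pos: [453.1, -395.8, 4.4]
tool_rot: [[-0.923, -0.386, 0.003], [-0.386, 0.923, -0.0], [-0.003, -0.002, -1.0]]
wrist_force: [-0.7, 0.2, -0.3]
width: 0.484
grip_force: 0.0
[320.1, 262.8, 44.5, 170.1] 176
[ 412.  -417.5   22. ] [ 413.7 -417.1   11. ]
[ 411.4 -413.6   22. ] [ 413.2 -413.    11. ]
[ 429.7 -405.7   22. ]
[ 445.  -399.1   22. ]
[ 453.07578132 -395.78745272    4.35161887]
```

```bash
python3 -m inch '[{"offset":[0,0,0],"rot":[0,0,0],"hand":20},{"offset":[0,0,0],"rot":[0,0,0],"hand":0},{"offset":[0,0,0],"rot":[0,0,0],"hand":0},{"offset":[0,0,0],"rot":[0,0,0],"hand":0},{"offset":[0,0,0],"rot":[0,0,0],"hand":0},{"offset":[0,0,0],"rot":[0,0,0],"hand":0},{"offset":[0,0,10],"rot":[0,0,0],"hand":0},{"offset":[0,0,20],"rot":[0,0,0],"hand":0},{"offset":[0,0,25],"rot":[0,0,0],"hand":0},{"offset":[0,0,30],"rot":[0,0,0],"hand":0}]' 60
python3 -m inch '[{"offset":[0,0,30],"rot":[0,0,0],"hand":0},{"offset":[0,0,30],"rot":[0,0,0],"hand":0},{"offset":[0,10,30],"rot":[0,0,0],"hand":0},{"offset":[5,20,30],"rot":[0,0,0],"hand":0},{"offset":[5,30,30],"rot":[0,0,1],"hand":0},{"offset":[5,35,10],"rot":[0,0,1],"hand":0},{"offset":[5,35,0],"rot":[0,0,1],"hand":0},{"offset":[5,35,0],"rot":[0,0,1],"hand":0},{"offset":[5,35,0],"rot":[0,0,0],"hand":0},{"offset":[5,35,0],"rot":[0,0,0],"hand":0}]'
python3 -m inch '[{"offset":[5,35,0],"rot":[0,0,0],"hand":0},{"offset":[5,35,0],"rot":[0,0,0],"hand":0},{"offset":[5,35,0],"rot":[0,0,0],"hand":0},{"offset":[5,35,0],"rot":[0,0,0],"hand":0},{"offset":[5,30,0],"rot":[0,0,0],"hand":0},{"offset":[0,15,0],"rot":[0,0,0],"hand":0},{"offset":[0,0,0],"rot":[0,0,0],"hand":0},{"offset":[0,0,0],"rot":[0,0,0],"hand":0}]'
cat > t.py <<'E'
from h import *
s=state();w=read_camera('wrist');T=np.array(s['eef_pos']);R=np.array(s['tool_rot'])
m=[r for r in regions_of('ratchet',w) if abs(r['bbox'][0]-320)<60]
for r in m[:2]:
    g=r['region'];ys,xs=np.where(g);y0=ys.min();print(np.round(r['bbox']))
    for k in(3,25,50): q=xs[ys==y0+k]; print(y0+k,q.min(),q.max())
print('expect tail end px (ends at g=44, underside 4 below tip, level):',proj(w,[T+R@np.array([44,0,-18]),T+R@np.array([44,0,4]),T+R@np.array([20,11,-18]),T+R@np.array([20,-11,-18])],s).round(1).tolist())
print(T.round(1),np.round(s['joint_pos'],1))
E
python3 t.py
```

```text
time: 24.1
eef_pos: [452.9, -395.1, 89.7]
tool_rot: [[-0.922, -0.387, 0.002], [-0.387, 0.922, 0.001], [-0.002, 0.0, -1.0]]
wrist_force: [-0.3, -0.7, -4.0]
width: 0.23
grip_force: 60.0
time: 25.1
eef_pos: [488.0, -159.1, 249.6]
tool_rot: [[-0.893, -0.45, 0.003], [-0.45, 0.893, -0.0], [-0.003, -0.001, -1.0]]
wrist_force: [0.3, 0.3, -3.9]
width: 0.23
grip_force: 60.0
time: 25.9
eef_pos: [513.2, 24.1, 249.3]
tool_rot: [[-0.893, -0.45, 0.003], [-0.45, 0.893, -0.0], [-0.002, -0.002, -1.0]]
wrist_force: [0.1, -0.3, -4.2]
width: 0.231
grip_force: 60.0
[319. 262.  45. 176.]
178 303 336
200 299 340
225 299 340
expect tail end px (ends at g=44, underside 4 below tip, level): [[319.8, 180.5], [319.8, 173.9], [340.9, 226.0], [298.7, 226.0]]
[513.2  24.1 249.3] [-1.000e-01 -1.420e+01  9.960e+01 -0.000e+00  9.440e+01 -1.169e+02]
```

Held level, with the tail where expected. Down in front of the rail, then forward under it, slowly.

```bash
python3 -m inch '[{"offset":[4,0,-20],"rot":[0,0,0],"hand":0},{"offset":[4,0,-25],"rot":[0,0,0],"hand":0},{"offset":[4,0,-25],"rot":[0,0,0],"hand":0},{"offset":[0,0,-12],"rot":[0,0,0],"hand":0},{"offset":[0,0,-6],"rot":[0,0,0],"hand":0},{"offset":[8,0,0],"rot":[0,0,0],"hand":0},{"offset":[10,0,0],"rot":[0,0,0],"hand":0},{"offset":[10,0,0],"rot":[0,0,0],"hand":0},{"offset":[10,0,0],"rot":[0,0,0],"hand":0},{"offset":[5,0,0],"rot":[0,0,0],"hand":0}]'
python3 -m inch '[{"offset":[4,0,0],"rot":[0,0,0],"hand":0},{"offset":[3,0,0],"rot":[0,0,0],"hand":0},{"offset":[0,0,0],"rot":[0,0,0],"hand":0},{"offset":[0,0,0],"rot":[0,0,0],"hand":0}]'
python3 t.py
python3 - <<'E'
from h import *
s=state();w=read_camera('wrist');im=w['img'].astype(int);o,R=cam(w,s)
for c in(200,240,260,380,420):
    e=[60+i for i in range(1,150) if abs(im[60+i,c]-im[59+i,c]).sum()>45]; print(c,[(r,im[r+1,c].tolist(),onz(w,(c,r),145,s).round(1)[:2].tolist(),onz(w,(c,r),132,s).round(1)[:1].tolist()) for r in e][:9])
E
```

```text
time: 27.0
eef_pos: [569.7, 24.5, 161.3]
tool_rot: [[-0.893, -0.45, 0.003], [-0.45, 0.893, 0.0], [-0.003, -0.001, -1.0]]
wrist_force: [-0.1, -0.7, -3.7]
width: 0.234
grip_force: 60.0
time: 27.4
eef_pos: [575.3, 24.5, 161.2]
tool_rot: [[-0.893, -0.45, 0.003], [-0.45, 0.893, 0.0], [-0.003, -0.001, -1.0]]
wrist_force: [0.1, 0.5, -4.5]
width: 0.227
grip_force: 60.0
[319. 262.  42. 174.]
179 302 337
201 299 340
226 299 340
expect tail end px (ends at g=44, underside 4 below tip, level): [[319.8, 180.5], [319.8, 173.9], [340.9, 226.0], [298.7, 226.0]]
[575.3  24.5 161.2] [-1.000e-01 -4.600e+00  9.940e+01  0.000e+00  8.510e+01 -1.169e+02]
200 [(72, [175, 162, 163], [516.2, -81.4], [516.5]), (73, [194, 189, 190], [516.7, -81.2], [517.0]), (74, [194, 188, 191], [517.2, -81.0], [517.6]), (156, [185, 181, 172], [560.6, -64.2], [564.0]), (158, [121, 118, 112], [561.7, -63.8], [565.2]), (159, [105, 104, 99], [562.3, -63.6], [565.8])]
240 [(63, [178, 67, 64], [501.7, -62.9], [501.0]), (64, [206, 47, 39], [502.2, -62.7], [501.5]), (65, [220, 50, 42], [502.7, -62.5], [502.0]), (94, [241, 240, 235], 
[... 798 characters left out ...]
(141, [193, 43, 35], [503.8, 28.7], [503.2]), (142, [212, 49, 38], [504.3, 29.0], [503.8]), (169, [167, 147, 140], [518.4, 37.0], [518.9]), (170, [233, 230, 224], [519.0, 37.3], [519.4]), (171, [233, 231, 225], [519.5, 37.6], [520.0]), (177, [159, 157, 149], [522.7, 39.4], [523.5])]
420 [(73, [124, 120, 122], [460.7, 30.3], [457.0]), (74, [60, 59, 61], [461.1, 30.6], [457.5]), (75, [25, 27, 27], [461.6, 30.8], [458.0]), (76, [29, 32, 29], [462.0, 31.1], [458.5]), (136, [82, 79, 80], [490.5, 48.5], [489.0]), (137, [110, 107, 107], [491.0, 48.8], [489.5]), (138, [124, 120, 122], [491.5, 49.1], [490.1]), (163, [128, 38, 34], [504.3, 56.9], [503.7]), (164, [137, 36, 33], [504.8, 57.2], [504.2])]
```

The inner front wall is at x≈523.5, so I can ease back 4 mm to gain rail clearance. Then down with a slight backward tilt.

```bash
python3 -m inch '[{"offset":[-4,0,-6],"rot":[0,0,0],"hand":0},{"offset":[0,0,-6],"rot":[0,-2,0],"hand":0},{"offset":[0,0,-6],"rot":[0,-2,0],"hand":0},{"offset":[0,0,-7],"rot":[0,0,0],"hand":0},{"offset":[0,0,-7],"rot":[0,0,0],"hand":0},{"offset":[0,0,0],"rot":[0,0,0],"hand":0}]'
python3 -m inch '[{"offset":[0,0,-8],"rot":[0,0,0],"hand":0},{"offset":[0,0,-8],"rot":[0,0,0],"hand":0},{"offset":[0,0,-8],"rot":[0,0,0],"hand":0},{"offset":[0,0,-6],"rot":[0,0,0],"hand":0},{"offset":[0,0,-2],"rot":[0,0,0],"hand":0},{"offset":[0,0,0],"rot":[0,0,0],"hand":0}]'
```

```text
time: 28.15
eef_pos: [571.0, 24.5, 127.9]
tool_rot: [[-0.891, -0.449, 0.071], [-0.45, 0.893, 0.0], [-0.063, -0.032, -0.998]]
wrist_force: [-0.1, 0.6, -4.4]
width: 0.23
grip_force: 60.0
time: 28.75
eef_pos: [571.4, 24.5, 96.9]
tool_rot: [[-0.891, -0.449, 0.072], [-0.45, 0.893, 0.0], [-0.065, -0.033, -0.997]]
wrist_force: [-0.2, -0.5, -4.1]
width: 0.232
grip_force: 60.0
```

```bash
python3 -m inch '[{"offset":[0,0,-2.5],"rot":[0,0,0],"hand":0},{"offset":[0,0,-2.5],"rot":[0,0,0],"hand":0},{"offset":[0,0,-2],"rot":[0,0,0],"hand":0},{"offset":[0,0,-1],"rot":[0,0,0],"hand":0},{"offset":[0,0,0],"rot":[0,0,0],"hand":0}]'
```

```text
time: 29.25
eef_pos: [571.4, 24.5, 89.1]
tool_rot: [[-0.891, -0.449, 0.073], [-0.45, 0.893, 0.0], [-0.065, -0.033, -0.997]]
wrist_force: [-0.2, -0.2, -4.6]
width: 0.233
grip_force: 60.0
```

```bash
python3 -m inch '[{"offset":[0,0,-1],"rot":[0,0,0],"hand":0},{"offset":[0,0,-0.5],"rot":[0,0,0],"hand":0},{"offset":[0,0,0],"rot":[0,0,0],"hand":0}]'
```

```text
time: 29.55
eef_pos: [571.5, 24.5, 87.7]
tool_rot: [[-0.891, -0.449, 0.073], [-0.45, 0.893, 0.0], [-0.065, -0.033, -0.997]]
wrist_force: [-0.2, 0.7, -4.7]
width: 0.231
grip_force: 60.0
```

```bash
python3 -m inch '[{"offset":[0,0,0],"rot":[0,1,0],"hand":0},{"offset":[0,0,0],"rot":[0,1,0],"hand":0},{"offset":[0,0,-1],"rot":[0,1,0],"hand":0},{"offset":[0,0,-1],"rot":[0,0,0],"hand":0},{"offset":[0,0,0],"rot":[0,0,0],"hand":0}]'
```

```text
time: 30.05
eef_pos: [571.5, 24.5, 85.3]
tool_rot: [[-0.893, -0.45, 0.02], [-0.45, 0.893, 0.0], [-0.018, -0.009, -1.0]]
wrist_force: [-0.1, -0.7, -4.1]
width: 0.23
grip_force: 60.0
```

```bash
python3 -m inch '[{"offset":[0,0,-1],"rot":[0,0,0],"hand":0},{"offset":[0,0,-0.7],"rot":[0,0,0],"hand":0},{"offset":[0,0,0],"rot":[0,0,0],"hand":0}]'
```

```text
time: 30.35
eef_pos: [571.5, 24.5, 84.4]
tool_rot: [[-0.893, -0.45, 0.021], [-0.45, 0.893, 0.0], [-0.019, -0.009, -1.0]]
wrist_force: [-1.1, 0.3, -0.5]
width: 0.233
grip_force: 60.0
```

```bash
python3 -m inch '[{"offset":[0,0,0],"rot":[0,0,0],"hand":18},{"offset":[0,0,0],"rot":[0,0,0],"hand":24},{"offset":[0,0,0],"rot":[0,0,0],"hand":30},{"offset":[0,0,0],"rot":[0,0,0],"hand":40},{"offset":[0,0,0],"rot":[0,0,0],"hand":40}]'
python3 -m inch '[{"offset":[0,0,5],"rot":[0,0,0],"hand":40},{"offset":[0,0,8],"rot":[0,0,0],"hand":40},{"offset":[0,0,12],"rot":[0,-1.5,0],"hand":40},{"offset":[0,0,15],"rot":[0,-1.5,0],"hand":40},{"offset":[0,0,20],"rot":[0,0,0],"hand":40},{"offset":[-5,0,25],"rot":[0,0,0],"hand":40},{"offset":[-10,0,25],"rot":[0,0,0],"hand":40},{"offset":[-20,0,25],"rot":[0,0,0],"hand":40},{"offset":[-20,0,25],"rot":[0,0,0],"hand":40},{"offset":[-20,0,20],"rot":[0,0,0],"hand":40}]'
python3 -m inch '[{"offset":[-10,0,10],"rot":[0,0,0],"hand":40},{"offset":[-10,0,10],"rot":[0,0,0],"hand":40},{"offset":[0,0,0],"rot":[0,0,0],"hand":40},{"offset":[0,0,0],"rot":[0,0,0],"hand":40}]'
python3 - <<'E'
from h import *
s=state()
w=read_camera('wrist');a=read_camera('scene');b=read_camera('side')
R=np.array([[.893,-.45],[.45,.893]]);t=np.array([571.5,24.5])
rz=lambda x:[*(t+R@np.array([x+41,0])),95]
for n,p in(('w',w),('a',a),('b',b)):
    print(n,'expect head,tail px',proj(p,[rz(68),rz(-80)],s).round().tolist())
    for r in recognise('ratchet',p)[:5]: print('  ',round(r['p'],2),np.round(r['bbox']))
    im=p['img'].astype(int)
    if n=='w':
        for c in(240,400): print([(r,onz(p,(c,r),145,s).round()[:2].tolist()) for r in range(60,320) if im[r,c,0]>150 and im[r,c,1]<80][::6])
E
```

```text
time: 30.85
eef_pos: [571.5, 24.5, 84.1]
tool_rot: [[-0.893, -0.45, 0.021], [-0.45, 0.893, 0.0], [-0.019, -0.009, -1.0]]
wrist_force: [-0.2, -0.5, -0.1]
width: 0.417
grip_force: 0.0
time: 31.85
eef_pos: [495.5, 24.5, 266.9]
tool_rot: [[-0.89, -0.449, 0.077], [-0.45, 0.893, 0.0], [-0.068, -0.034, -0.997]]
wrist_force: [-0.1, 0.5, 1.2]
width: 0.433
grip_force: 0.0
time: 32.25
eef_pos: [476.7, 24.5, 283.5]
tool_rot: [[-0.891, -0.449, 0.073], [-0.45, 0.893, 0.0], [-0.065, -0.033, -0.997]]
wrist_force: [0.7, 0.8, -0.3]
width: 0.431
grip_force: 0.0
w expect head,tail px [[294.0, 312.0], [291.0, 213.0]]
   0.83 [295. 269.  23. 115.]
   0.68 [152.  86.  39.  88.]
[(174, [503.0, -59.0]), (180, [509.0, -57.0]), (186, [515.0, -55.0])]
[]
a expect head,tail px [[329.0, 246.0], [336.0, 209.0]]
   0.62 [303. 270. 186. 178.]
   0.61 [306. 163.  33.  13.]
   0.58 [233. 151.  40.  16.]
   0.51 [285. 192.   6.  24.]
   0.47 [335. 225.  11.  31.]
b expect head,tail px [[331.0, 182.0], [313.0, 201.0]]
   0.85 [396. 331.  62.  20.]
   0.73 [325. 187.  21.  22.]
   0.68 [306. 289.  37.  25.]
```

All three cameras show the ratchet in the drawer where I laid it, the drawer front is still at x≈503 (fully open), and the arm is clear. Handing in.

```bash
python3 -c "
from bench import *
print(close_job())"
```

```text
the job is handed in; nothing more can be done
None
```

I pulled the drawer out to its stop, laid the larger black ratchet diagonally on its floor, and handed the job in at about 32 s. The verdict was not reported. On the first try the held ratchet pressed the cabinet frame with about 32 N, so I regripped it on the bench. I steered clear of the tape measure and socket but did not re-check their positions.

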